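# Set the stop collar of the curd press to the gauge

### The job

On the curd press stand, the one with the wooden gauge post, spin the knurled collar up its threaded rod until the collar's upper face is level with the tip of the gauge's steel pointer, then let go. Do not shift the pointer, and leave the collar of the spare stand without a gauge as it is.

Things in the scene. Friction and masses are not known exactly. Their poses are not given: they have to be found in the camera images.
- collar_center (a point): Centre of the collar to set: aluminium ring with knurled rim, 56 mm across, 26 mm tall (upper face 13 mm above this point), axis upright, on the threaded rod of the gauge stand. Starts with its centre 80 mm above the board. Turned counter-clockwise from above it rises 22 mm per radian, moving up as it turns; it turns lightly (0.1 Nm) and stays where left. Travel: 36 mm up, 4 mm down.
- pointer_tip (a point): Tip of the small steel cone (18 mm long) on the gauge post; shows the height wanted for the collar's upper face, 11 to 31 mm above where that starts (less than a quarter turn). The tip points at the rod, 105 mm from its axis. The pointer is stiff and must stay where it is.
- press: The gauge stand, fixed: wooden foot 80 x 200 x 20 mm, origin under the rod's axis on the board, z up. Steel rod 22 mm across with a steep right-hand thread, its top 116 mm above the board. On its y axis, at +125 to +137 mm, stands the wooden gauge post 22 mm wide, top 132 mm above the board.
- spare_collar_center (a point): Centre of the collar on the spare stand: collar, thread and rod are just like the other's, but the foot is short (80 x 100 mm) and has no gauge post or pointer. To be left alone.
Mind the look-alikes: they are no part of the job. What is shaped like the press but turquoise is not meant.

How it is judged:
At the end, for the whole second after the job is handed in: The upper face of the press stand's collar is level with the pointer's tip to within 6 mm either way (its centre 7 to 19 mm below the tip) (z of collar_center in the frame of pointer_tip between -0.019 and -0.007 m); the robot touches nothing.
It fails at once if the pointer is shifted by more than 5 mm (distance of pointer_tip from where it was at the start of the episode above 0.005 m).
It fails at once if the spare stand's collar is moved by more than 4 mm (distance of spare_collar_center from where it was at the start of the episode above 0.004 m).
It also fails if it takes over 35 s, if anything falls off the work surface, if the arm or the gripper's body presses on something with over 40 N, if the wrist force passes 120 N, or if a joint passes its speed limit or range.

### The arm

A 6-joint arm with a two-finger parallel gripper is mounted at the origin on the work surface. World frame = base frame: x ahead of the robot, y to its left, z up, the work surface at z = 0. Lengths are in m, angles in rad, forces in N, time in s.
With the tool pointing down it reaches from about 0.35 to 0.8 m from the base axis. Payload 7.3 kg.
Tool frame: the origin (TCP) lies between the finger pads; the fingertips stand 25 mm ahead of it and the grasp point (between the pads) lies 6 mm ahead of it (r.tip_extent is the distance from the TCP to the fingertips, in m); z points along the fingers, y is the line along which they close (so a half turn about z gives the same grasp; the last joint's range is limited). The gripper opens to 85 mm and grips with 20 to 120 N. Pads are 22 mm wide; open, the fingers measure 114 mm over their backs; the gripper's body (76 mm by 85 mm) begins 54 mm behind the grasp point. The pads swing forward as they close: fully open they stand 13 mm farther back than shut.
Start: joints at [1.165, 0.342, 1.524, -0, 1.275, -0.146], TCP at [0.135, 0.507, 0.256] pointing down, gripper open.
Joint ranges: [-2.53, 2.53], [-0.77, 2.02], [0.04, 2.7], [-1, 4.14], [0.28, 2.66], [-3.11, 3.11]. Speed limits (rad/s): [2.57, 2.57, 3.14, 3.14, 3.14, 3.14].

### API

Orientations are given as a unit quaternion [x, y, z, w].
In Python, from workcell import r, command_gripper, optics gives the robot as it stands. The module is installed in compiled form; this text tells all that it offers. Calls block until the motion is done:
- r.reach(position, orientation): joint-space move of the TCP to a pose.
- r.move_straight(position, orientation=None, speed=0.15, max_force=None): straight line of the TCP; orientation=None keeps the orientation; speed is the mean speed in m/s. With max_force (N) it stops when the force on the tool has changed by that much, and returns True; else False.
- r.movej(angles): joint-space move.
- command_gripper(opening, force=None): finger opening in m; force is the grip in N (None keeps the last); returns when the fingers have stopped.
- r.hold(seconds).
- r.solve_ik(position, orientation): joint angles nearest the present ones, or None.
- r.read_state(): the state.
- optics.get_image(name): name is "scene" or "side" or "wrist"; returns (picture, depth): 420x560x3 uint8, red, green, blue; 420x560 float32, m along the optical axis (not along the pixel's ray), 0 where there is no reading.
- optics.camera_model(name): a dict with "K" (3x3 intrinsics, pixels), "R" (3x3) and "t" (3): a world point X has camera coordinates R X + t; the wrist camera has in their place "tool_from_camera" (4x4, takes a point from camera to tool coordinates, whose origin is the TCP and whose axes are the flange's). Camera axes: x right, y down, z forward; pixel columns grow to the right and rows downward; lengths in m; the calibration is good to about 2 mm. A picture is of the moment at which its call begins: read the wrist's pose just before it. camera_model takes no time and is no camera call.
A pose or a line that the arm cannot do raises r.PlanningError and nothing moves.
- r.finish_job(): hands the job in; it is judged then, once.
The state is a dict: "time_s": time; "joint_positions": joint angles; "dq": joint speeds; "tau": joint torques, N m; "eef_pos": TCP position; "eef_rot": TCP orientation; "contact_force": force on the tool from outside, world axes, zero at the start; "torque": the same for the moment, N m; "grip_width": finger opening in m; "grip_force": force on a finger pad.
Only numpy, scipy, OpenCV 4.12 (cv2) and the standard library are available. Lean on these libraries where they do the work, as an engineer would, in place of code of your own. Each camera call takes 0.05 s, during which the arm holds its last target. There are 200 camera calls.

## Working session

There is one attempt and no reset: what is moved stays moved. The work goes in short steps, each a Python script; the robot and the scene stay as the last script left them, time stands still between calls to the robot, and variables do not carry over. Pictures are saved under pics/ and viewed, at most 10 in all, crops included, and the job is handed in when it is done.

```bash
mkdir -p pics; python3 - <<'E'
from workcell import r, optics
import cv2, numpy as np
for n in ["scene","side"]:
    im,d=optics.get_image(n); cv2.imwrite(f"pics/{n}0.png",im[:,:,::-1]); np.savez(f"{n}0.npz",im=im,d=d,**optics.camera_model(n))
    c=optics.camera_model(n); print(n,c["K"].tolist(),c["R"].round(3).tolist(),c["t"])
print(r.read_state()["time_s"],r.read_state()["eef_rot"])
E
```

```text
scene [[415.51665273821715, 0.0, 284.45439169538275], [0.0, 415.51665273821715, 217.9095663133826], [0.0, 0.0, 1.0]] [[-0.392, 0.92, 0.013], [0.679, 0.299, -0.67], [-0.62, -0.254, -0.742]] [ 0.15975436 -0.23233233  1.06751376]
side [[455.94495134993457, 0.0, 275.8562472501351], [0.0, 455.94495134993457, 215.01104035742566], [0.0, 0.0, 1.0]] [[0.808, -0.589, -0.012], [-0.36, -0.477, -0.802], [0.467, 0.653, -0.597]] [-0.32524704  0.21088841  0.88741443]
0.1 [ 1.29541031e-01  9.91573812e-01 -6.80759225e-04 -1.82241839e-04]
```

View pics/scene0.png

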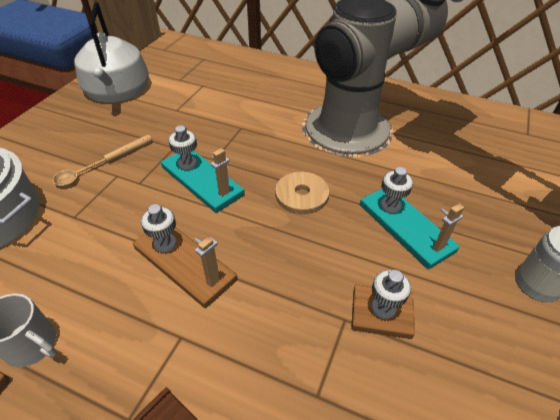

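View pics/side0.png

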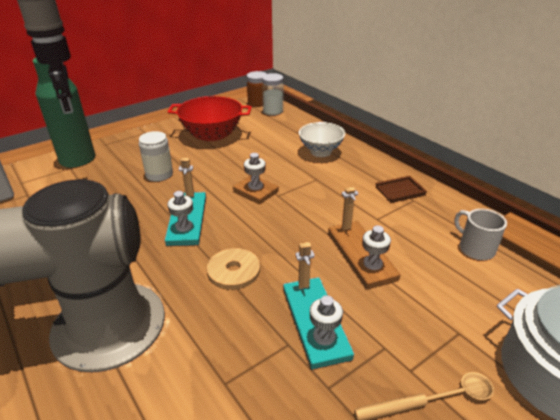

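Scene candidates: the wooden gauge stand's collar (158,222), post (209,262); turquoise stands' collars (183,142) and (397,186), excluded by colour; spare stand's collar (390,290), short foot without a gauge, excluded. I choose (158,222), which in the side view is (376,240) with its post at (348,210). Close crops next.

```bash
python3 - <<'E'
import cv2, numpy as np
a=np.load("scene0.npz");b=np.load("side0.npz")
A=cv2.resize(a["im"][190:310,120:250],None,fx=3,fy=4.*0+3,interpolation=cv2.INTER_CUBIC)
B=cv2.resize(b["im"][175:295,310:440],None,fx=3,fy=3,interpolation=cv2.INTER_CUBIC)
cv2.imwrite("pics/crop0.png",np.hstack([A,B])[:,:,::-1])
def ray(c,u,v,z):
    d=c["R"].T@np.linalg.inv(c["K"])@[u,v,1]; o=-c["R"].T@c["t"]; return o+d*(z-o[2])/d[2]
print("rodtop",ray(a,156,211,.116),ray(b,377,231,.116))
print("posttop",ray(a,207,243,.132),ray(b,349,190,.132))
print("spare rodtop",ray(a,396,277,.116),ray(b,254,157,.116))
print("turq rodtop",ray(a,181,131,.116),ray(a,401,173,.116))
E
```

```text
rodtop [ 0.52250269 -0.18964034  0.116     ] [ 0.5085406 -0.2042229  0.116    ]
posttop [ 0.55851952 -0.06709532  0.132     ] [ 0.54942264 -0.07742873  0.132     ]
spare rodtop [0.49149256 0.21578886 0.116     ] [0.47924166 0.19826518 0.116     ]
turq rodtop [ 0.31301476 -0.27376713  0.116     ] [0.25693833 0.17166926 0.116     ]
```

View pics/crop0.png

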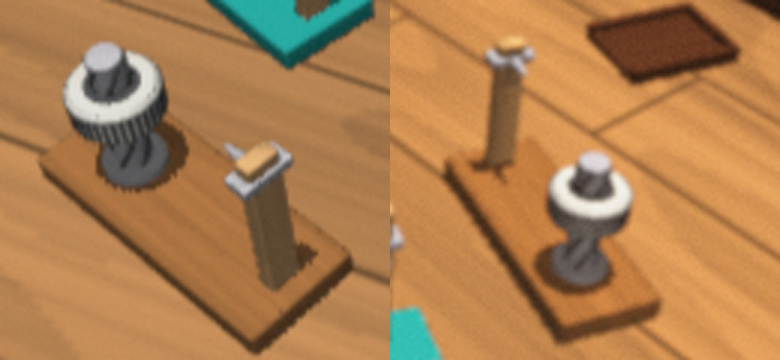

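The crops confirm it: wooden foot with post and steel pointer. Scene pixels are rod top (155,209) and pointer tip (196,239); side pixels are rod top (378,228) and tip near (353.5,198). Next I triangulate and move above the stand for a near look.

```bash
cat > h.py <<'E'
import numpy as np, cv2
from scipy.spatial.transform import Rotation as Ro
def P(c): return c["K"]@np.c_[c["R"],c["t"]]
def tri(a,b,p,q):
    X=cv2.triangulatePoints(P(a),P(b),np.array(p,float).reshape(2,1),np.array(q,float).reshape(2,1)); return (X[:3]/X[3]).ravel()
def down(yaw):  # tool z down, tool y axis along world direction yaw
    y=np.array([np.cos(yaw),np.sin(yaw),0]); z=np.array([0,0,-1.]); return Ro.from_matrix(np.c_[np.cross(y,z),y,z]).as_quat()
def wristcam(r,optics):
    c=optics.camera_model("wrist"); s=r.read_state(); T=np.eye(4); T[:3,:3]=Ro.from_quat(s["eef_rot"]).as_matrix(); T[:3,3]=s["eef_pos"]
    W=np.linalg.inv(T@c["tool_from_camera"]); im,d=optics.get_image("wrist"); return dict(K=c["K"],R=W[:3,:3],t=W[:3,3],im=im,d=d)
E
python3 - <<'E'
from h import *
from workcell import r,optics
a=np.load("scene0.npz");b=np.load("side0.npz")
rod=tri(a,b,(155,209),(378,228)); tip=tri(a,b,(196,239),(353.5,198)); post=tri(a,b,(206,242.5),(350,190))
print("rod",rod,"tip",tip,"post",post,"tip-rod xy",np.hypot(*(tip-rod)[:2]),"post",np.hypot(*(post-rod)[:2]))
print(optics.camera_model("wrist")["tool_from_camera"].round(3).tolist())
for k in range(16):
    y=-np.pi+k*np.pi/8; q=r.solve_ik([rod[0],rod[1],.086],down(y)); print(round(y,2),None if q is None else np.round(q,2))
E
```

```text
rod [ 0.51861031 -0.19629037  0.11400021] tip [ 0.54978963 -0.09358478  0.11905956] post [ 0.55602558 -0.07260552  0.12702294] tip-rod xy 0.1073340115891128 post 0.1292201477475967
[[0.001, -0.95, -0.313, 0.08], [1.0, 0.001, 0.001, -0.0], [-0.001, -0.313, 0.95, -0.118], [0.0, 0.0, 0.0, 1.0]]
-3.14 [-0.5   0.58  1.65 -0.    0.91  2.64]
-2.75 [-0.5   0.58  1.65 -0.    0.91  2.25]
-2.36 [-0.5   0.58  1.65 -0.    0.91  1.86]
-1.96 [-0.5   0.58  1.65 -0.    0.91  1.46]
-1.57 [-0.5   0.58  1.65 -0.    0.91  1.07]
-1.18 [-0.5   0.58  1.65 -0.    0.91  0.68]
-0.79 [-0.5   0.58  1.65 -0.    0.91  0.29]
-0.39 [-0.5   0.58  1.65 -0.    0.91 -0.11]
0.0 [-0.5   0.58  1.65 -0.    0.91 -0.5 ]
0.39 [-0.5   0.58  1.65 -0.    0.91 -0.89]
0.79 [-0.5   0.58  1.65 -0.    0.91 -1.29]
1.18 [-0.5   0.58  1.65 -0.    0.91 -1.68]
1.57 [-0.5   0.58  1.65 -0.    0.91 -2.07]
1.96 [-0.5   0.58  1.65 -0.    0.91 -2.46]
2.36 [-0.5   0.58  1.65 -0.    0.91 -2.86]
2.75 [-0.5   0.58  1.65 -0.    0.91  3.03]
```

Rod axis is about (0.519,-0.196) with its top at 0.114 (given 0.116). The tip is 107 mm from it (given 105) at z≈0.119, so the rise should be about 26 mm. Now a near oblique wrist view to refine both.

```bash
python3 - <<'E'
from h import *
from workcell import r,optics
mid=np.array([.530,-.148,.11]); Tc=optics.camera_model("wrist")["tool_from_camera"]
ax=1.27-np.pi/2
def pose(pitch,az,dist,flip):
    z=np.array([np.cos(az)*np.cos(pitch),np.sin(az)*np.cos(pitch),-np.sin(pitch)])
    right=np.array([np.sin(az),-np.cos(az),0])*flip
    T=np.eye(4); T[:3,:3]=np.c_[right,np.cross(z,right),z]; T[:3,3]=mid-dist*z
    W=T@np.linalg.inv(Tc); return W[:3,3],Ro.from_matrix(W[:3,:3]).as_quat()
got=None
for pitch in (.4,.5,.6,.7,.8,.9,1.0):
  for flip in (-1,1):
    for az in (ax,ax-.3,ax+.3):
      for dist in (.22,.26):
        p,q=pose(pitch,az,dist,flip); s=r.solve_ik(p,q)
        low=p[2]+r.tip_extent*Ro.from_quat(q).as_matrix()[2,2]
        if s is not None:
            print(pitch,flip,round(az,2),dist,p.round(3),np.round(s,2),round(low,3))
            if got is None and low>.16: got=(p,q)
r.reach([.35,.2,.35],down(-1.)); r.reach(*got)
c=wristcam(r,optics); np.savez("w1.npz",**c); cv2.imwrite("pics/w1.png",c["im"][:,:,::-1]); print(r.read_state()["time_s"],r.read_state()["eef_pos"])
E
```

```text
0.4 -1 -0.3 0.22 [ 0.471 -0.13   0.178] [-0.53  0.21  2.39  2.62  0.34  1.92] 0.162
0.4 -1 -0.3 0.26 [ 0.436 -0.119  0.194] [-0.56  0.1   2.46  2.47  0.32  2.04] 0.177
0.4 -1 -0.6 0.22 [ 0.479 -0.113  0.178] [-0.22  0.25  2.32  4.01  0.37  1.  ] 0.162
0.4 -1 -0.0 0.22 [ 0.469 -0.148  0.178] [-0.8   0.24  2.34  1.75  0.58  2.33] 0.162
0.4 -1 -0.0 0.26 [ 0.432 -0.148  0.194] [-0.9   0.15  2.4   1.6   0.63  2.41] 0.177
0.4 1 -0.6 0.22 [ 0.454 -0.096  0.107] [-0.05  1.18  2.57  3.75  2.   -1.23] 0.105
0.4 1 -0.6 0.26 [ 0.424 -0.075  0.122] [ 0.06  1.2   2.64  3.89  2.04 -1.11] 0.12
0.4 1 -0.0 0.22 [ 0.438 -0.148  0.107] [-1.15  1.24  2.61  1.95  1.78 -2.22] 0.105
0.4 1 -0.0 0.26 [ 0.402 -0.148  0.122] [-1.34  1.3   2.7   1.79  1.69 -2.4 ] 0.12
0.5 -1 -0.0 0.22 [ 0.476 -0.148  0.184] [-0.73  0.2   2.26  1.43  0.48  2.72] 0.166
0.5 -1 -0.0 0.26 [ 0.441 -0.148  0.203] [-0.82  0.11  2.3   1.29  0.54  2.81] 0.185
0.5 1 -0.6 0.22 [ 0.455 -0.096  0.116] [-0.06  1.03  2.59  3.69  1.81 -1.32] 0.111
0.5 1 -0.6 0.26 [ 0.426 -0.076  0.135] [ 0.04  1.02  2.67  3.79  1.83 -1.24] 0.131
0.5 1 -0.0 0.22 
[... 3579 characters left out ...]
0.0 0.22 [ 0.518 -0.148  0.201] [-0.48  0.31  1.77  0.15  0.85 -2.14] 0.177
1.0 -1 -0.0 0.26 [ 0.496 -0.148  0.234] [-0.51  0.23  1.77  0.15  0.92 -2.15] 0.21
1.0 1 -0.3 0.22 [ 0.456 -0.125  0.159] [-0.55  0.28  2.48  2.75  0.52 -1.38] 0.143
1.0 1 -0.3 0.26 [ 0.435 -0.119  0.193] [-0.58  0.12  2.49  2.57  0.4  -1.21] 0.177
1.0 1 -0.6 0.22 [ 0.466 -0.104  0.159] [-0.2   0.31  2.4   3.81  0.51 -1.91] 0.143
1.0 1 -0.6 0.26 [ 0.448 -0.092  0.193] [-0.16  0.18  2.4   4.04  0.43 -2.13] 0.177
1.0 1 -0.0 0.22 [ 0.453 -0.148  0.159] [-0.86  0.3   2.42  1.91  0.67 -1.05] 0.143
1.0 1 -0.0 0.26 [ 0.431 -0.148  0.193] [-0.93  0.17  2.43  1.68  0.67 -0.84] 0.177
3.825 [ 0.47180806 -0.12953758  0.17839422]
```

View pics/w1.png

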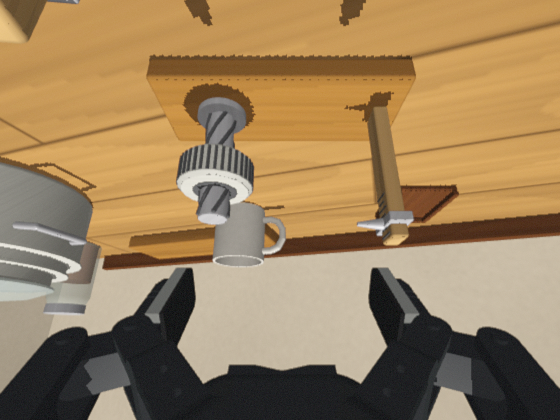

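The near view is upside down: rod top at (212,217), collar upper face around (215,187), and the pointer tip at (358,225), pointing left at the rod. I now triangulate these against the fixed views.

```bash
python3 - <<'E'
from h import *
a=np.load("scene0.npz");b=np.load("side0.npz");w=np.load("w1.npz")
def ray(c,u,v):
    return -c["R"].T@c["t"], c["R"].T@np.linalg.inv(c["K"])@[u,v,1]
def on(c,u,v,z): o,d=ray(c,u,v); return o+d*(z-o[2])/d[2]
print("tip",tri(a,w,(196,239),(358,225)),tri(b,w,(353.5,198),(358,225)))
print("rod",on(w,212,217,.116),tri(a,w,(155,209),(212,217)),tri(b,w,(378,228),(212,217)))
for p in [(358,225),(362,225),(366,225),(212,217)]:
    o,d=ray(w,*p); D=w["d"][p[1],p[0]]; print(p,(o+d*D).round(4))
# collar extreme edges of the bright upper face
g=w["im"].astype(int); m=((g.min(2)>185)&(w["d"]<.35)&(w["d"]>.1)).astype(np.uint8); m[:,:170]=0;m[:,260:]=0;m[:140]=0;m[205:]=0
ys,xs=np.nonzero(m); print(xs.min(),xs.max(),ys.min(),ys.max(),len(xs))
P3=np.array([ray(w,x,y)[0]+ray(w,x,y)[1]*w["d"][y,x] for x,y in zip(xs,ys)]); print("face pts med",np.median(P3,0),P3.min(0),P3.max(0))
# tip: steel row extents
t=w["im"][215:236,350:372].astype(int); s=t.max(2)-t.min(2); print((w["d"][219:232,352:372]*1000).astype(int))
E
```

```text
tip [ 0.55036132 -0.09461858  0.11970205] [ 0.54656939 -0.09599854  0.12181977]
rod [ 0.51531246 -0.19485328  0.116     ] [ 0.51783488 -0.1956811   0.11435484] [ 0.51910597 -0.19715257  0.11426955]
(358, 225) [ 0.5507 -0.0961  0.1204]
(362, 225) [ 0.5499 -0.0933  0.121 ]
(366, 225) [ 0.5499 -0.0906  0.1213]
(212, 217) [ 0.5156 -0.195   0.1159]
177 250 169 203 1125
face pts med [ 0.50435625 -0.18836448  0.09284675] [ 0.49057451 -0.22146296  0.08959324] [ 0.54408802 -0.16952278  0.09414553]
[[541 542 543 542 542 542 542 542 543 541 542 544 541 543 543 544 544 542
  541 218]
 [546 547 547 548 546 547 548 547 546 546 547 549 546 219 219 220 217 218
  217 216]
 [551 552 551 551 551 551 553 219 219 218 218 218 217 219 218 217 216 217
  218 217]
 [557 556 557 557 556 218 218 218 217 217 217 217 217 217 217 216 217 217
  216 216]
 [561 563 560 560 559 219 217 218 218 218 217 217 217 217 217 217 217 217
  217 216]
 [565 565 565 566 565 219 219 218 218 218 218 217 217 216 217 216 216 216
  216 216]
 [571 571 570 572 572 218 219 218 218 216 217 218 217 217 216 216 217 217
  216 216]
 [576 576 576 576 577 575 575 576 577 218 219 219 217 217 217 217 217 216
  216 216]
 [581 584 581 582 581 581 582 581 580 581 582 580 581 581 583 219 218 217
  217 217]
 [586 588 585 587 587 588 587 586 586 584 588 586 586 586 587 587 588 586
  586 586]
 [593 592 591 593 592 591 591 593 592 590   0 591 593 593 592 592 593 593
  591   0]
 [598 599 598 597 599 598 596 597 597 595 597 599 599 597 597 597 598 597
  598 596]
 [603 604 603 603 603 604 603 603 604 604 602 604 603 605 604 602 601 602
  598 600]]
```

Measurements agree: tip (0.550,-0.096,0.120), collar face at z=0.0928 (expected 0.093), rod axis (0.517,-0.1955), and tip-to-axis distance 0.105. That gives a rise of 27 mm, or 1.24 rad. Grasping next.

```bash
python3 - <<'E'
from h import *
from workcell import r,optics,command_gripper
x,y=.517,-.1955; y0=-1.0
def st(k): s=r.read_state(); print(k,round(s["time_s"],2),np.round(s["eef_pos"],4),np.round(s["contact_force"],1),np.round(s["torque"],2),round(s["grip_width"],4),round(s["grip_force"],1))
p=r.read_state()["eef_pos"]
r.move_straight([p[0],p[1],.26],speed=.15)
r.reach([x,y,.23],down(y0)); st("above")
hit=r.move_straight([x,y,.086],speed=.1,max_force=10); st(("down",hit))
if not hit:
    command_gripper(.05,30); st("closed")
E
```

```text
Traceback (most recent call last):
workcell.PlanningError: the arm cannot follow that straight line within its joint ranges
```

```bash
python3 - <<'E'
from h import *
from workcell import r,optics,command_gripper
x,y=.517,-.1955; y0=-1.0
def st(k): s=r.read_state(); print(k,round(s["time_s"],2),np.round(s["eef_pos"],4),np.round(s["contact_force"],1),np.round(s["torque"],2),round(s["grip_width"],4),round(s["grip_force"],1))
r.reach([.45,-.15,.30],down(y0)); st("back")
r.reach([x,y,.23],down(y0)); st("above")
hit=r.move_straight([x,y,.086],speed=.1,max_force=10); st(("down",hit))
if not hit:
    command_gripper(.05,30); st("closed")
print(r.read_state()["joint_positions"])
E
```

```text
back 6.06 [ 0.4499 -0.1497  0.2997] [0.4 0.  0.9] [-0.02 -0.01 -0.01] 0.0857 0.0
above 6.57 [ 0.5168 -0.1953  0.2292] [-0.8  1.1  1.2] [ 0.02 -0.01  0.01] 0.0854 0.0
('down', False) 8.16 [ 0.5173 -0.1957  0.0866] [ 0.1  0.5 -0. ] [0.02 0.   0.02] 0.0851 0.0
closed 8.54 [ 0.5181 -0.1973  0.0872] [ 0.6 -4.6  2.1] [-0.99 -0.17 -0.16] 0.0551 31.6
[-0.50130769  0.58029148  1.65450411 -0.00170555  0.90205358  0.50003071]
```

```bash
python3 - <<'E'
from h import *
from workcell import r,optics,command_gripper
x,y=.5180,-.1970; y0=-1.0; A=.027/.022
def st(k): s=r.read_state(); print(k,round(s["time_s"],2),np.round(s["eef_pos"],4),np.round(s["contact_force"],1),np.round(s["torque"],2),round(s["grip_width"],4),round(s["grip_force"],1))
for i in range(1,5):
    a=A*i/4
    hit=r.move_straight([x,y,.0865+.022*a],down(y0+a),speed=.012,max_force=25); st((i,hit))
    if hit: break
E
```

```text
(1, False) 9.32 [ 0.5183 -0.1974  0.0939] [-1.7 -1.6  6. ] [-0.4   0.07 -0.06] 0.0553 31.8
(2, False) 10.03 [ 0.5185 -0.1975  0.1006] [-2.3 -3.2  6.6] [-0.42 -0.02 -0.09] 0.055 31.9
(3, False) 10.73 [ 0.5186 -0.1975  0.1073] [-0.9 -3.7  6.5] [-0.51 -0.15 -0.05] 0.055 31.9
(4, False) 11.44 [ 0.5187 -0.1975  0.1141] [-0.2 -2.9  6.1] [-0.43 -0.34 -0.11] 0.055 31.9
```

The turn was smooth, with small forces. Now release, back off and check from the same near viewpoint.

```bash
python3 - <<'E'
from h import *
from workcell import r,optics,command_gripper
command_gripper(.085)
s=r.read_state()["eef_pos"]; y1=-1.0+.027/.022
r.move_straight([s[0],s[1],.25],speed=.15)
r.reach([.45,-.15,.30],down(-1.))
# viewpoint as before
Tc=optics.camera_model("wrist")["tool_from_camera"]; mid=np.array([.530,-.148,.11]); az,pi,D=1.27-np.pi/2,.7,.26
z=np.array([np.cos(az)*np.cos(pi),np.sin(az)*np.cos(pi),-np.sin(pi)]); R=-np.array([np.sin(az),-np.cos(az),0])
T=np.eye(4); T[:3,:3]=np.c_[R,np.cross(z,R),z]; T[:3,3]=mid-D*z; W=T@np.linalg.inv(Tc)
r.reach(W[:3,3],Ro.from_matrix(W[:3,:3]).as_quat()); r.hold(.2)
w=wristcam(r,optics); np.savez("w2.npz",**w); cv2.imwrite("pics/w2.png",w["im"][:,:,::-1])
v,u=np.mgrid[:420,:560]; d=w["d"]; C=np.stack([(u-w["K"][0,2])/w["K"][0,0]*d,(v-w["K"][1,2])/w["K"][1,1]*d,d],-1)
X=(C-w["t"])@w["R"]; rr=np.hypot(X[...,0]-.518,X[...,1]+.1965)
m=(d>0)&(rr>.015)&(rr<.026)&(X[...,2]>.07)&(X[...,2]<.15); zs=X[...,2][m]; h,e=np.histogram(zs,np.arange(.07,.15,.002)); print(dict(zip(e.round(3),h)))
t=(d>0)&(np.hypot(X[...,0]-.550,X[...,1]+.094)<.004)&(X[...,2]>.09); print("tip",t.sum(),np.median(X[t],0),X[t].min(0),X[t].max(0)); print(r.read_state()["time_s"])
E
```

```text
{np.float64(0.07): np.int64(0), np.float64(0.072): np.int64(0), np.float64(0.074): np.int64(0), np.float64(0.076): np.int64(0), np.float64(0.078): np.int64(0), np.float64(0.08): np.int64(0), np.float64(0.082): np.int64(0), np.float64(0.084): np.int64(0), np.float64(0.086): np.int64(0), np.float64(0.088): np.int64(0), np.float64(0.09): np.int64(0), np.float64(0.092): np.int64(0), np.float64(0.094): np.int64(1), np.float64(0.096): np.int64(6), np.float64(0.098): np.int64(5), np.float64(0.1): np.int64(10), np.float64(0.102): np.int64(11), np.float64(0.104): np.int64(9), np.float64(0.106): np.int64(6), np.float64(0.108): np.int64(9), np.float64(0.11): np.int64(7), np.float64(0.112): np.int64(7), np.float64(0.114): np.int64(12), np.float64(0.116): np.int64(82), np.float64(0.118): np.int64(817), np.float64(0.12): np.int64(461), np.float64(0.122): np.int64(0), np.float64(0.124): np.int64(0), np.float64(0.126): np.int64(0), np.float64(0.128): np.int64(0), np.float64(0.13): np.int64(0), np.float64(0.132): np.int64(0), np.float64(0.134): np.int64(0), np.float64(0.136): np.int64(0), np.float64(0.138): np.int64(0), np.float64(0.14): np.int64(0), np.float64(0.142): np.int64(0), np.float64(0.144): np.int64(0), np.float64(0.146): np.int64(0)}
tip 42 [ 0.55014698 -0.09326062  0.12015177] [ 0.54790288 -0.09728259  0.11712575] [ 0.5525995  -0.09013431  0.12195287]
16.425
```

View pics/w2.png

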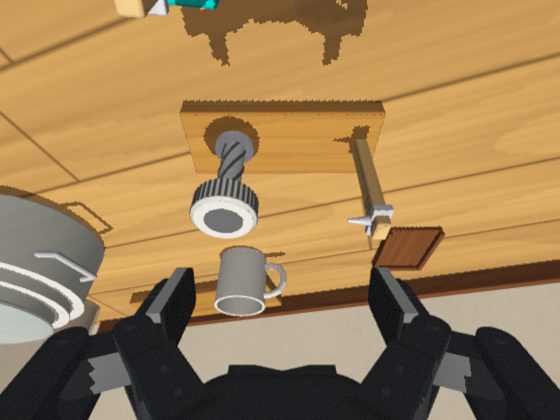

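The near view shows the collar raised, upper face centred at (223,218), z≈0.1195. The tip is at about (350,221), z≈0.120, so they are level within 1 mm; the pointer is unmoved and the gripper is clear.

```bash
python3 -c "
from workcell import r
print(r.finish_job())"
```

```text
the job is handed in; nothing more can be done
None
```

The job is handed in: the gauge stand's collar face measured about 0.1195 m against the pointer tip's 0.120 m (limit 6 mm), with the pointer unmoved, the gripper clear and the spare stand never approached.

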